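# Rack the dosing plungers by size

### The job

The filler's four dosing plungers have been left standing about the bench: put them back in the cups of the parking rail in order of size, the shortest next to the red end stop and each next one taller, so that the next operator can count the sizes from the red end. Each must stand upright with its foot flat on the bottom of its own cup, and the dish of powder must stay where it is.

Things in the scene. Friction and masses are not known exactly. Their poses are not given: they have to be found in the camera images.
- plunger_1: shortest of four loose steel dosing plungers, 70 mm tall, about 80 g, standing upright on the worktop. Origin: centre of underside; z up along it. Upwards from the origin: round brass foot 30 mm across to 7 mm, smooth cylinder 18 mm across (grip here) to 56 mm, stud 11 mm across to 70 mm.
- plunger_2: second shortest of four loose steel dosing plungers, 90 mm tall, about 130 g, standing upright on the worktop. Origin: centre of underside; z up along it. Upwards from the origin: round brass foot 30 mm across to 7 mm, smooth cylinder 22 mm across (grip here) to 76 mm, stud 11 mm across to 90 mm.
- plunger_3: second tallest of four loose steel dosing plungers, 110 mm tall, about 190 g, standing upright on the worktop. Origin: centre of underside; z up along it. Upwards from the origin: round brass foot 30 mm across to 7 mm, smooth cylinder 26 mm across (grip here) to 96 mm, stud 11 mm across to 110 mm.
- plunger_4: tallest of four loose steel dosing plungers, 130 mm tall, about 270 g, standing upright on the worktop. Origin: centre of underside; z up along it. Upwards from the origin: round brass foot 30 mm across to 7 mm, smooth cylinder 30 mm across (grip here) to 116 mm, stud 11 mm across to 130 mm.
- cup_a: one of four identical white round cups fixed in a row on an aluminium rail (40 mm wide, 20 mm high); spaced 76 to 108 mm, letters in no order along the rail. Origin: on the rail's top face under the cup's centre, 20 mm above the worktop; z up, y along the rail. Cup floor 7 mm above the origin; pocket 45 mm wide at the floor, 52 mm at the rim, which is 16 mm above the origin, 57 mm across outside.
- cup_b: one of four identical white round cups fixed in a row on an aluminium rail (40 mm wide, 20 mm high); spaced 76 to 108 mm, letters in no order along the rail. Origin: on the rail's top face under the cup's centre, 20 mm above the worktop; z up, y along the rail. Cup floor 7 mm above the origin; pocket 45 mm wide at the floor, 52 mm at the rim, which is 16 mm above the origin, 57 mm across outside.
- cup_c: one of four identical white round cups fixed in a row on an aluminium rail (40 mm wide, 20 mm high); spaced 76 to 108 mm, letters in no order along the rail. Origin: on the rail's top face under the cup's centre, 20 mm above the worktop; z up, y along the rail. Cup floor 7 mm above the origin; pocket 45 mm wide at the floor, 52 mm at the rim, which is 16 mm above the origin, 57 mm across outside.
- cup_d: one of four identical white round cups fixed in a row on an aluminium rail (40 mm wide, 20 mm high); spaced 76 to 108 mm, letters in no order along the rail. Origin: on the rail's top face under the cup's centre, 20 mm above the worktop; z up, y along the rail. Cup floor 7 mm above the origin; pocket 45 mm wide at the floor, 52 mm at the rim, which is 16 mm above the origin, 57 mm across outside.
- red_stop: red end stop of the rail, a fixed plate 44 x 10 x 34 mm; it may stand at either end of the rail (the other end's stop is black), 35 to 55 mm from the nearest cup's centre. The sizes are counted from it. Origin: centre of its underside, on the worktop; y along the rail.
- porcelain_dish: white porcelain dish with yellow powder, 94 x 100 mm, 44 mm high, loose on the worktop at its right; leave it alone. Origin: centre of its underside. (Fixed and not listed: the filling machine behind the work, from x = 0.55 on for y below 0.2, up to 0.22 m high; its black star knob juts out to about x = 0.48 at y = -0.16, 0.06 to 0.13 m up.)
Mind the look-alikes: they are no part of the job. What is shaped like the plunger_4 but orange is not meant.

How it is judged:
At the end, for the whole second after the job is handed in: Counted from the red end stop, the plungers stand in the four cups in rising height: each upright within 0.08 rad, its foot on the cup's floor (origin 4 to 10 mm above the cup's origin) within 12 mm of the cup's axis, in the right one of the four places, at rest and released (((horizontal distance between plunger_1 and cup_a below 0.012 m and z of plunger_1 in the frame of cup_a between 0.004 and 0.01 m) or (horizontal distance between plunger_1 and cup_b below 0.012 m and z of plunger_1 in the frame of cup_b between 0.004 and 0.01 m) or (horizontal distance between plunger_1 and cup_c below 0.012 m and z of plunger_1 in the frame of cup_c between 0.004 and 0.01 m) or (horizontal distance between plunger_1 and cup_d below 0.012 m and z of plunger_1 in the frame of cup_d between 0.004 and 0.01 m)) and horizontal distance between plunger_1 and red_stop between 0.015 and 0.075 m and angle between each of plunger_1, plunger_2, plunger_3, plunger_4's own z axis and vertical below 0.08 rad and linear speed of each of plunger_1, plunger_2, plunger_3, plunger_4 below 0.02 m/s and contact force between each of plunger_1, plunger_2, plunger_3, plunger_4 and the fingers below 0.05 N and ((horizontal distance between plunger_2 and cup_a below 0.012 m and z of plunger_2 in the frame of cup_a between 0.004 and 0.01 m) or (horizontal distance between plunger_2 and cup_b below 0.012 m and z of plunger_2 in the frame of cup_b between 0.004 and 0.01 m) or (horizontal distance between plunger_2 and cup_c below 0.012 m and z of plunger_2 in the frame of cup_c between 0.004 and 0.01 m) or (horizontal distance between plunger_2 and cup_d below 0.012 m and z of plunger_2 in the frame of cup_d between 0.004 and 0.01 m)) and horizontal distance between plunger_2 and red_stop between 0.107 and 0.167 m and ((horizontal distance between plunger_3 and cup_a below 0.012 m and z of plunger_3 in the frame of cup_a between 0.004 and 0.01 m) or (horizontal distance between plunger_3 and cup_b below 0.012 m and z of plunger_3 in the frame of cup_b between 0.004 and 0.01 m) or (horizontal distance between plunger_3 and cup_c below 0.012 m and z of plunger_3 in the frame of cup_c between 0.004 and 0.01 m) or (horizontal distance between plunger_3 and cup_d below 0.012 m and z of plunger_3 in the frame of cup_d between 0.004 and 0.01 m)) and horizontal distance between plunger_3 and red_stop between 0.199 and 0.259 m and ((horizontal distance between plunger_4 and cup_a below 0.012 m and z of plunger_4 in the frame of cup_a between 0.004 and 0.01 m) or (horizontal distance between plunger_4 and cup_b below 0.012 m and z of plunger_4 in the frame of cup_b between 0.004 and 0.01 m) or (horizontal distance between plunger_4 and cup_c below 0.012 m and z of plunger_4 in the frame of cup_c between 0.004 and 0.01 m) or (horizontal distance between plunger_4 and cup_d below 0.012 m and z of plunger_4 in the frame of cup_d between 0.004 and 0.01 m)) and horizontal distance between plunger_4 and red_stop between 0.291 and 0.351 m); the robot touches nothing.
It fails at once if the porcelain dish is shifted by more than 20 mm or tipped (distance of porcelain_dish from where it was at the start of the episode above 0.02 m or angle between porcelain_dish's own z axis and vertical above 0.25 rad).
It also fails if it takes over 109 s, if anything falls off the work surface, if the arm or the gripper's body presses on something with over 40 N, if the wrist force passes 120 N, or if a joint passes its speed limit or range.

### The arm

A 6-joint arm with a two-finger parallel gripper is mounted at the origin on a cart in front of the work surface, level with it; the furniture and walls round the work are solid. World frame = base frame: x ahead of the robot, y to its left, z up, the work surface at z = 0. Lengths are in m, angles in rad, forces in N, time in s.
With the tool pointing down it reaches from about 0.25 to 0.725 m from the base axis. Payload 4 kg.
Tool frame: the origin (TCP) lies between the finger pads; the fingertips stand 25 mm ahead of it and the grasp point (between the pads) lies 6 mm ahead of it; z points along the fingers, y is the line along which they close (so a half turn about z gives the same grasp; the last joint's range is limited). The gripper opens to 85 mm and grips with 20 to 120 N. Pads are 22 mm wide; open, the fingers measure 114 mm over their backs; the gripper's body (76 mm by 85 mm) begins 54 mm behind the grasp point. The pads swing forward as they close: fully open they stand 13 mm farther back than shut.
Start: joints at [-1.202, 0.241, 0.005, 1.335, 0, 1.571], TCP at [0.18, -0.466, 0.221] pointing down, gripper open.
Joint ranges: [-2.72, 2.72], [-1.05, 1.87], [-1.09, 1.28], [-1.99, 2.15], [-1.42, 1.44], [-3.14, 3.14]. Speed limits (rad/s): [2.79, 2.79, 3.14, 3.14, 3.14, 3.14].

### API

Orientations are given as a unit quaternion [w, x, y, z].
In Python, from bench import manip gives the robot as it stands. The module is installed in compiled form; this text tells all that it offers.
- The arm moves only by the tool jog_arm, never from a script. Its argument "increments" is a list of rows, each a list of 5 numbers: the shift along the tool's x, y, z normalised to -1 to 1, where 1 is 0.3 m, then the turn about the tool's z normalised to -1 to 1, where 1 is 45 degrees, then the opening, from 0 (shut) to 1 (fully open). In form: [[tx, ty, tz, yaw, jaw], ...]. A call has 1 to 20 rows; each row is the pose to reach, as a shift and turn from the pose commanded when the call began, along the tool's axes at that moment; what a row does not reach only later rows make up. A row lasts 1/12 s, in which the tool goes at most 41.7 mm and 7.16 degrees, less where a joint would pass 70% of its speed; a pose out of reach is approached as far as the arm can. A call with a number of a shift or a turn outside -1 to 1 is refused whole. A call with a gripper value outside its range is refused whole. The fingers move at their own pace and stop on an object; "squeeze" is the grip in N (left out, the last holds). Time passes only in rows, so rows that repeat a pose let the fingers close. It gives the time, the measured TCP pose, the force, the opening and the grip force at its end, in the units of the state.
- manip.get_state(): the state, without advancing time (a new reading comes with each control period).
- manip.read_camera(name): name is "scene" or "side" or "wrist"; returns a dict with "color" (480x640x3 uint8, red, green, blue), "depth" (480x640 float32, m along the optical axis (not along the pixel's ray), 0 where there is no reading), "intrinsics" (3x3 intrinsics, pixels), "extrinsics" (4x4, takes a point from camera to world coordinates); the wrist camera has in their place "hand_eye" (4x4, takes a point from camera to tool coordinates, whose origin is the TCP and whose axes are the flange's). Camera axes: x right, y down, z forward; pixel columns grow to the right and rows downward; lengths in m; the calibration is good to about 2 mm. A picture is of the moment at which its call begins: read the wrist's pose just before it.
- manip.job_done(): hands the job in; it is judged then, once.
The state is a dict: "time_s": time; "joint_pos": joint angles; "joint_velocities": joint speeds; "effort": joint torques, N m; "eef_pos": TCP position; "ee_rot": TCP orientation; "ft_force": force on the tool from outside, world axes, zero at the start; "wrist_torque": the same for the moment, N m; "finger_gap": finger opening in m; "grip_force": force on a finger pad.
Only numpy, scipy, OpenCV 4.12 (cv2) and the standard library are available. Lean on these libraries where they do the work, as an engineer would, in place of code of your own. Each camera call takes 0.05 s, during which the arm holds its last target. There are 200 camera calls.

## Working session

There is one attempt and no reset: what is moved stays moved. The work goes in short steps, Python scripts to look and compute and a tool call to move; the robot and the scene stay as the last step left them, time stands still between calls to the robot, and variables do not carry over. Pictures are saved under pics/ and viewed, at most 14 in all, crops included, and the job is handed in when it is done.

Besides the shell and the picture viewer there is one more tool, called after "Request:" by a JSON object that holds its "method" and its "body", one argument or row to a line. jog_arm: Moves the arm, as the interface text tells. Scaled input: -1 to 1 covers 0.3 m each way for a shift and 45 degrees each way for a turn. Its arguments: {"type":"object","properties":{"increments":{"type":"array"},"squeeze":{"type":"number"}},"required":["increments"]}

```bash
mkdir -p pics
cat > h.py <<'E'
import numpy as np,cv2
from bench import manip
from scipy.spatial.transform import Rotation as R
def T():
    s=manip.get_state();M=np.eye(4);q=s["ee_rot"];M[:3,:3]=R.from_quat([q[1],q[2],q[3],q[0]]).as_matrix();M[:3,3]=s["eef_pos"];return M
def cam(n):
    M=T() if n=="wrist" else None
    c=manip.read_camera(n);c["E"]=M@c["hand_eye"] if n=="wrist" else c["extrinsics"]
    return c
def cloud(c):
    K=c["intrinsics"];v,u=np.mgrid[:480,:640];d=c["depth"]
    p=np.stack([(u-K[0,2])/K[0,0]*d,(v-K[1,2])/K[1,1]*d,d],-1)
    return p@c["E"][:3,:3].T+c["E"][:3,3]
def save(n,img): cv2.imwrite("pics/"+n+".png",img[...,::-1])
E
python3 - <<'E'
from h import *
print(manip.get_state()); print(T())
for n in("scene","side"):
    c=cam(n);save(n+"0",c["color"]);np.savez(n+"0.npz",**c);print(n,c["E"].round(3).tolist(),c["intrinsics"].tolist())
E
```

```text
{'time_s': 0.0, 'joint_pos': array([-1.20201186e+00,  2.41418534e-01,  3.69643396e-03,  1.33523994e+00,
        2.24507264e-05,  1.57083229e+00]), 'joint_velocities': array([ 0.00032777, -0.00030342, -0.00083425,  0.00107337,  0.0017707 ,
       -0.0006043 ]), 'effort': array([ 4.13234156e-04, -3.72318435e+01,  2.52406597e+01,  1.69592845e-02,
       -1.35096388e-04, -8.45767147e-06]), 'eef_pos': array([ 0.18000058, -0.4657416 ,  0.21989964]), 'ee_rot': array([-1.06655271e-03,  9.83050588e-01,  1.83331308e-01, -1.87524539e-04]), 'ft_force': array([0.37007511, 0.22973615, 0.07798941]), 'wrist_torque': array([ 0.02234315, -0.07300744, -0.00645353]), 'grip_force': 0.0, 'finger_gap': 0.08607484993093177}
[[ 9.32779192e-01  3.60447501e-01 -7.59757222e-04  1.80000584e-01]
 [ 3.60448301e-01 -9.32776988e-01  2.02819229e-03 -4.65741604e-01]
 [ 2.23727905e-05 -2.16570877e-03 -9.99997655e-01  2.19899644e-01]
 [ 0.00000000e+00  0.00000000e+00  0.00000000e+00  1.00000000e+00]]
scene [[0.898, -0.246, 0.364, 0.124], [-0.439, -0.515, 0.736, -0.98], [0.007, -0.821, -0.57, 0.767], [0.0, 0.0, 0.0, 1.0]] [[496.25219591300214, 0.0, 312.840961878133], [0.0, 496.25219591300214, 238.09830946320352], [0.0, 0.0, 1.0]]
side [[-0.64, 0.651, -0.408, 1.088], [0.768, 0.552, -0.325, 0.371], [0.013, -0.521, -0.853, 1.154], [0.0, 0.0, 0.0, 1.0]] [[483.7159416284756, 0.0, 312.9956298786707], [0.0, 483.7159416284756, 236.74986519146526], [0.0, 0.0, 1.0]]
```

View pics/scene0.png

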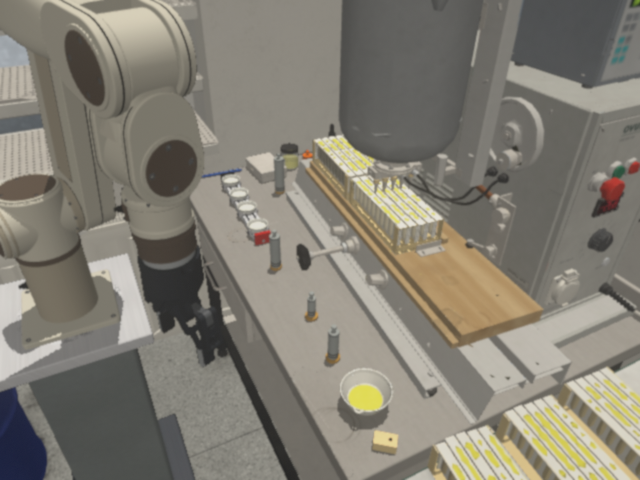

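View pics/side0.png

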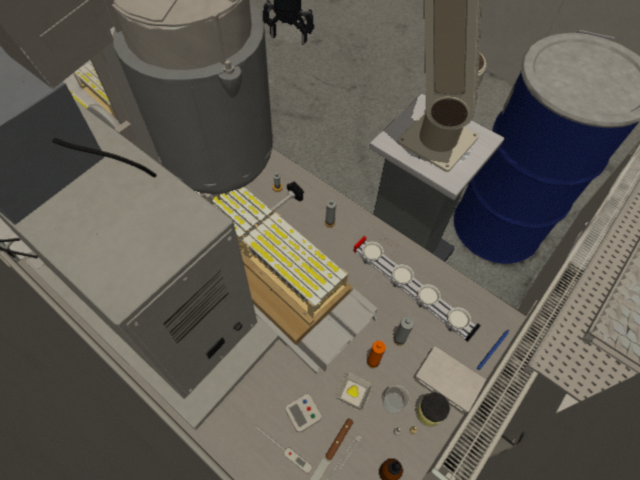

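The scene view shows grey plungers at (280,175), (275,248), (311,305) and (333,345), with the red stop at (262,237). In the side view they are at (403,330), (330,213) and (277,182), the fourth being hidden. The look-alike is the orange one at (376,352) in the side view. The cups there are at (372,252), (402,275), (428,296) and (458,320), with the red stop at (360,243).

Run:
```python
from h import *
L={"scene":dict(P280=(280,175),P275=(275,248),P311=(311,305),P333=(333,345)),"side":dict(P403=(403,330),P330=(330,213),P277=(277,182))}
for n in L:
    c=dict(np.load(n+"0.npz"));P=cloud(c)
    for k,(u,v) in L[n].items():
        w=P[v-25:v+26,u-14:u+15].reshape(-1,3);ctr=P[v,u]
        w=w[(w[:,2]>.012)&(np.hypot(*(w[:,:2]-ctr[:2]).T)<.025)]
        print(k,ctr.round(3),"top",np.percentile(w[:,2],[95,99,100]).round(3),"mean",w[:,:2].mean(0).round(3),"ext",np.ptp(w[:,:2],0).round(3),len(w))
c=dict(np.load("side0.npz"));P=cloud(c)
hsv=cv2.cvtColor(c["color"],cv2.COLOR_RGB2HSV)
for u,v in[(372,252),(402,275),(428,296),(458,320)]:
    w=P[v-16:v+17,u-16:u+17].reshape(-1,3);print("cup",P[v,u].round(3));r=w[(w[:,2]>.030)&(w[:,2]<.04)];print(" rim",cv2.minEnclosingCircle(r[:,:2].astype(np.float32)),np.median(r,0).round(3))
m=((hsv[...,0]<6)|(hsv[...,0]>174))&(hsv[...,1]>170)
m[:,:340]=0;m[:225]=0;m[265:]=0;m[:,380:]=0
w=P[m];w=w[w[:,2]>.028];print("red",w.mean(0).round(3),np.ptp(w,0).round(3))
print("knob/dish")
c=dict(np.load("scene0.npz"));P=cloud(c);print(P[395,365],P[256,303])
crop=cv2.resize(c["color"][150:370,220:370],None,fx=2.7,fy=2.7);save("crop",crop)
```

```text
P280 [0.627 0.265 0.068] top [0.119 0.129 0.13 ] mean [0.626 0.272] ext [0.032 0.024] 328
P275 [ 0.47  -0.076  0.068] top [0.101 0.111 0.112] mean [ 0.47  -0.073] ext [0.027 0.029] 361
P311 [ 0.473 -0.268  0.042] top [0.07  0.071 0.072] mean [ 0.473 -0.267] ext [0.019 0.019] 178
P333 [ 0.457 -0.397  0.05 ] top [0.089 0.092 0.095] mean [ 0.459 -0.393] ext [0.023 0.025] 343
P403 [0.642 0.286 0.099] top [0.126 0.131 0.132] mean [0.637 0.285] ext [0.026 0.03 ] 330
P330 [ 0.48  -0.057  0.067] top [0.108 0.112 0.114] mean [ 0.478 -0.06 ] ext [0.028 0.027] 221
P277 [ 0.478 -0.255  0.036] top [0.07  0.072 0.073] mean [ 0.477 -0.258] ext [0.018 0.018] 91
cup [0.483 0.092 0.026]
 rim ((0.4814783036708832, 0.0796050950884819), 0.03948979079723358) [0.477 0.074 0.034]
cup [0.49  0.194 0.029]
 rim ((0.4913327097892761, 0.2085866630077362), 0.04559166729450226) [0.482 0.191 0.034]
cup [0.496 0.278 0.028]
 rim ((0.4945470988750458, 0.27561691403388977), 0.02915651723742485) [0.485 0.274 0.033]
cup [0.502 0.371 0.026]
 rim ((0.5059249997138977, 0.3790137767791748), 0.04025448113679886) [0.5   0.376 0.034]
red [0.482 0.05  0.033] [0.041 0.009 0.01 ]
knob/dish
[ 0.46987482 -0.5012245   0.01342279] [ 0.49347658 -0.18473561  0.1097119 ]
```

View pics/crop.png

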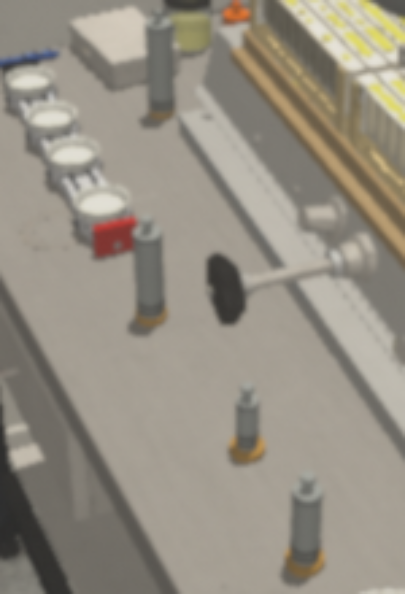

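By height, P280 is plunger_4, P275 is plunger_3, P333 is plunger_2 and P311 is plunger_1. The close crop shows all four are grey steel with brass feet, so the orange one is excluded. I'll place them in the order 4, 3, 2, 1. First I'll turn the tool so the fingers close along x.

Request:
{"method": "jog_arm", "body": {
  "increments": [
    [0.94, -0.59, -0.13, -1, 0.7],
    [0.94, -0.59, -0.13, -1, 0.7],
    [0.94, -0.59, -0.13, -1, 0.7],
    [0.94, -0.59, -0.13, -1, 0.7],
    [0.94, -0.59, -0.13, -1, 0.7],
    [0.94, -0.59, -0.13, -1, 0.7],
    [0.94, -0.59, -0.13, -1, 0.7],
    [0.94, -0.59, -0.13, -1, 0.7],
    [0.94, -0.59, -0.13, -1, 0.7],
    [0.94, -0.59, -0.13, -1, 0.7]
  ],
  "squeeze": 50
}}

```text
time_s: 0.93
eef_pos: [0.3806, -0.1977, 0.2597]
ee_rot: [-0.0, 0.836, 0.548, -0.0]
ft_force: [0.6, -0.3, 0.3]
finger_gap: 0.0596
grip_force: 0.0
```

```bash
cat >> h.py <<'E'
def to(x,y,z,ang=92):
    M=T();d=M[:3,:3].T@(np.array([x,y,z])-M[:3,3]);a=np.degrees(np.arctan2(M[1,0],M[0,0]))
    print("at",M[:3,3].round(4),"ang",a.round(1),"-> inc",(d/.3).round(3),"yaw",round((a-ang)/45,3),"rows",round(np.linalg.norm(d)/.0417,1))
E
python3 -c "
from h import *
to(.40,.25,.27)
c=dict(np.load('side0.npz'));P=cloud(c)
for u,v in [(376,345),(440,375),(350,390),(345,280)]:print(P[v,u].round(3))"
```

```text
at [ 0.3806 -0.1977  0.2597] ang 66.5 -> inc [ 1.394 -0.537 -0.034] yaw -0.568 rows 10.7
[0.717 0.261 0.115]
[0.65  0.409 0.032]
[0.805 0.267 0.004]
[0.668 0.129 0.191]
```

Request:
{"method": "jog_arm", "body": {
  "increments": [
    [1.0, -0.3, -0.03, -0.57, 0.6],
    [1.0, -0.3, -0.03, -0.57, 0.6],
    [1.0, -0.3, -0.03, -0.57, 0.6],
    [1.0, -0.3, -0.03, -0.57, 0.6],
    [1.0, -0.3, -0.03, -0.57, 0.6],
    [1.0, -0.3, -0.03, -0.57, 0.6],
    [1.0, -0.3, -0.03, -0.57, 0.6],
    [1.0, -0.3, -0.03, -0.57, 0.6],
    [1.0, -0.3, -0.03, -0.57, 0.6],
    [1.0, -0.3, -0.03, -0.57, 0.6]
  ]
}}

```text
time_s: 1.77
eef_pos: [0.4184, 0.1106, 0.2681]
ee_rot: [-0.0, 0.696, 0.718, -0.001]
ft_force: [-0.4, -0.1, -1.3]
finger_gap: 0.0514
grip_force: 0.0
```

```bash
python3 -c "
from h import *
to(.52,.27,.27)
c=cam('wrist');save('w1',c['color']);np.savez('w1.npz',**c);P=cloud(c);print(P[::120,::160].round(3).tolist())"
```

```text
at [0.4184 0.1106 0.2681] ang 91.8 -> inc [ 0.521  0.355 -0.007] yaw -0.004 rows 4.5
[[[-0.315, 0.396, -0.569], [-0.049, 0.459, -0.8], [0.407, 0.286, 0.001], [0.557, 0.292, -0.001]], [[-0.287, 0.145, -0.463], [-0.038, 0.148, -0.699], [0.41, 0.179, -0.001], [0.573, 0.184, 0.001]], [[0.062, 0.041, 0.011], [0.111, -0.054, -0.281], [0.414, 0.049, -0.001], [0.594, 0.055, -0.002]], [[0.017, -0.122, -0.0], [-0.161, -0.694, -0.8], [0.418, -0.109, -0.001], [0.596, -0.07, 0.046]]]
```

View pics/w1.png

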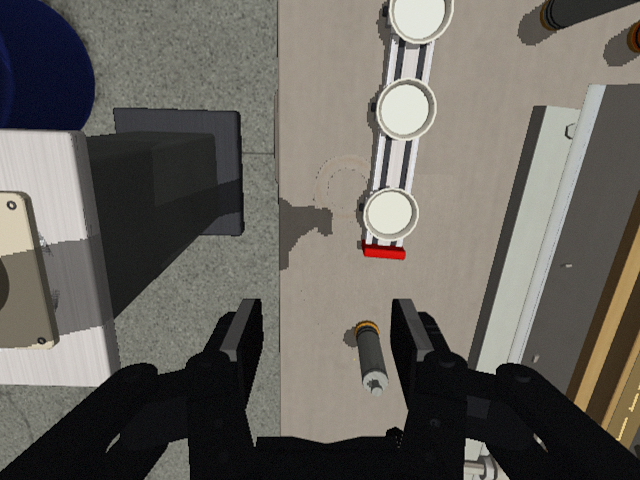

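The wrist view looks ahead along +y: three cups at (390,213), (405,109) and (420,10), the red stop at (385,253), plunger_3 at (370,360), plunger_4's foot at (549,14) and the orange one at (635,38).

Request:
{"method": "jog_arm", "body": {
  "increments": [
    [0.35, 0.52, 0.0, 0, 0.6],
    [0.35, 0.52, 0.0, 0, 0.6],
    [0.35, 0.52, 0.0, 0, 0.6],
    [0.35, 0.52, 0.0, 0, 0.6],
    [0.35, 0.52, 0.0, 0, 0.6],
    [0.35, 0.52, 0.0, 0, 0.6],
    [0.35, 0.52, 0.0, 0, 0.6]
  ]
}}

```text
time_s: 2.4
eef_pos: [0.572, 0.2187, 0.2671]
ee_rot: [-0.0, 0.697, 0.717, -0.002]
ft_force: [0.6, -0.9, 0.1]
finger_gap: 0.0511
grip_force: 0.0
```

```bash
cat >> h.py <<'E'
def ray(c,uv,z):
    K=c["intrinsics"];d=c["E"][:3,:3]@np.array([(uv[0]-K[0,2])/K[0,0],(uv[1]-K[1,2])/K[1,1],1]);o=c["E"][:3,3]
    return (o+d*(z-o[2])/d[2])[:2]
def cups(c):
    P=cloud(c);m=((P[...,2]>.022)&(P[...,2]<.042)&(c["color"].min(-1)>150)&(P[...,0]>.42)&(P[...,0]<.56)).astype(np.uint8)*255
    m=cv2.morphologyEx(m,cv2.MORPH_OPEN,np.ones((9,9)))
    for k in cv2.findContours(m,cv2.RETR_EXTERNAL,cv2.CHAIN_APPROX_NONE)[0]:
        if cv2.contourArea(k)<600: continue
        h=np.array([ray(c,p[0],.036) for p in k],np.float32);(x,y),r=cv2.minEnclosingCircle(h);print("cup",round(x,4),round(y,4),"r",round(r,4))
def brass(c):
    P=cloud(c);hsv=cv2.cvtColor(c["color"],cv2.COLOR_RGB2HSV)
    m=((P[...,2]>-.01)&(P[...,2]<.012)&(hsv[...,0]>8)&(hsv[...,0]<25)&(hsv[...,1]>120)).astype(np.uint8)*255
    for k in cv2.findContours(m,cv2.RETR_EXTERNAL,cv2.CHAIN_APPROX_NONE)[0]:
        if cv2.contourArea(k)<30: continue
        h=np.array([ray(c,p[0],.0035) for p in k],np.float32);(x,y),r=cv2.minEnclosingCircle(h);print("foot",round(x,4),round(y,4),"r",round(r,4))
def tops(c):
    P=cloud(c).reshape(-1,3)
    for lo,hi in((.066,.074),(.086,.094),(.106,.114),(.126,.134)):
        w=P[(P[:,2]>lo)&(P[:,2]<hi)&(P[:,0]<.7)&(P[:,0]>.3)]
        if len(w)>5: print("top",hi-.004,len(w),np.median(w,0).round(4),w[:,:2].std(0).round(4))
E
python3 - <<'E'
from h import *
c=dict(np.load('w1.npz'));cups(c);brass(c);tops(c)
to(.634,.281,.27)
c=cam('wrist');save('w2',c['color']);cups(c);brass(c);tops(c)
E
```

```text
cup 0.4826 0.0927 r 0.0221
cup 0.4877 0.1907 r 0.023
cup 0.4935 0.2704 r 0.0229
foot 0.4723 -0.0633 r 0.015
foot 0.7119 0.2651 r 0.0138
foot 0.6233 0.2809 r 0.0128
top 0.06999999999999999 2533 [0.6438 0.1013 0.07  ] [0.0378 0.0923]
top 0.09 3113 [0.6488 0.091  0.0902] [0.0415 0.1075]
top 0.11 2509 [0.6528 0.0644 0.1098] [0.036  0.0739]
top 0.13 733 [0.6442 0.0565 0.1323] [0.0042 0.0541]
at [0.572  0.2187 0.2671] ang 91.6 -> inc [ 0.202  0.212 -0.011] yaw -0.008 rows 2.1
cup 0.4972 0.2756 r 0.022
cup 0.5023 0.3653 r 0.022
foot 0.484 -0.0626 r 0.0104
foot 0.7113 0.2676 r 0.0134
foot 0.8701 0.3056 r 0.0148
top 0.06999999999999999 808 [0.6467 0.1366 0.07  ] [0.0085 0.0922]
top 0.09 783 [0.6537 0.1515 0.0899] [0.0097 0.0893]
top 0.11 698 [0.6609 0.1844 0.1105] [0.0153 0.0584]
top 0.13 4189 [0.6814 0.1772 0.1287] [0.0154 0.0353]
```

View pics/w2.png

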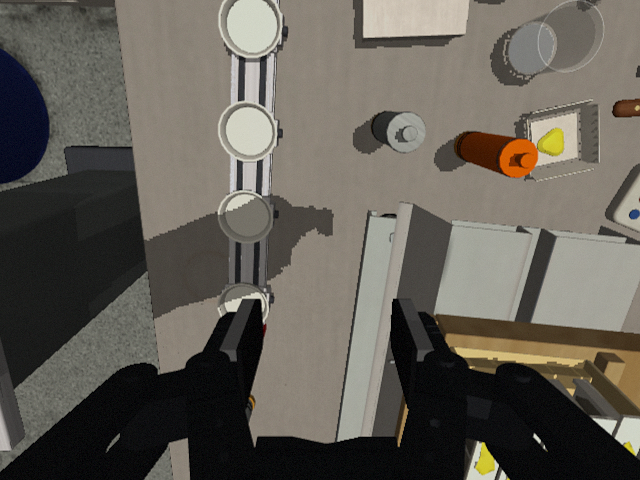

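The view shows plunger_4's stud at (407,133), the orange look-alike at (500,155), and cups at (250,24), (249,130) and (247,215).

```bash
sed -i 's/ray(c,p\[0\],.036)/ray(c,p[0],.027)/' h.py
python3 - <<'E'
from h import *
c=dict(np.load('w1.npz'));print(c["E"][:3,3]);cups(c);print("red",ray(c,(385,250),.034))
c=cam('wrist');cups(c);print("P4",ray(c,(407,133),.13),"depth",cloud(c)[133,407]);
print("rims",[ray(c,p,.036).round(4) for p in((250.5,25),(249,130),(246.5,215))])
to(.634,.283,.2)
E
```

```text
[0.41703207 0.18870374 0.42036853]
cup 0.4841 0.0904 r 0.0226
cup 0.4893 0.1907 r 0.0235
cup 0.4953 0.2723 r 0.0235
red [0.48193733 0.05204632]
cup 0.4956 0.275 r 0.0225
cup 0.5008 0.3668 r 0.0226
P4 [0.62741163 0.28278645] depth [0.62727425 0.28281981 0.13069762]
rims [array([0.5008, 0.3653]), array([0.4968, 0.2766]), array([0.4917, 0.1936])]
at [0.5709 0.2186 0.2686] ang 91.6 -> inc [0.209 0.216 0.228] yaw -0.008 rows 2.7
```

Request:
{"method": "jog_arm", "body": {
  "increments": [
    [0.21, 0.19, 0.2, 0, 0.6],
    [0.21, 0.19, 0.2, 0, 0.6],
    [0.21, 0.19, 0.2, 0, 0.6],
    [0.21, 0.19, 0.2, 0, 0.6],
    [0.21, 0.19, 0.2, 0, 0.6],
    [0.21, 0.19, 0.2, 0, 0.6]
  ]
}}

```text
time_s: 3.0
eef_pos: [0.626, 0.2842, 0.2104]
ee_rot: [0.0, 0.696, 0.718, 0.0]
ft_force: [0.5, -0.7, 1.3]
finger_gap: 0.0518
grip_force: 0.0
```

Run:
```python
from h import *
to(.6275,.2825,.1)
c=cam('wrist');save('w3',c['color'])
```

```text
at [0.626  0.2842 0.2104] ang 91.7 -> inc [-0.006  0.005  0.368] yaw -0.007 rows 2.6
```

View pics/w3.png

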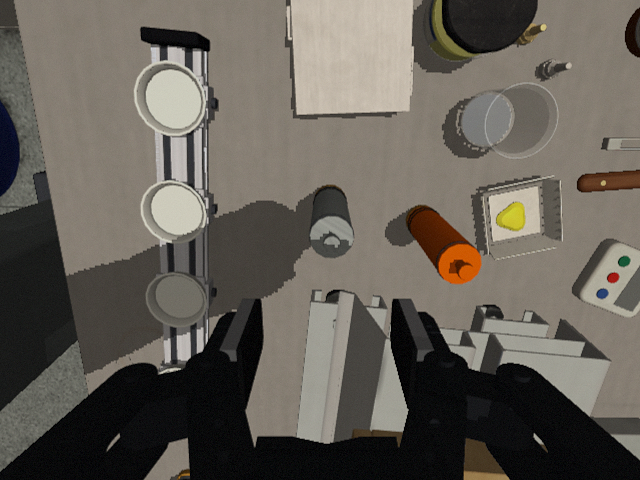

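The stud is at (331,240), midway between the fingers at about x = 327. I can descend.

Request:
{"method": "jog_arm", "body": {
  "increments": [
    [-0.005, 0.005, 0.2, 0, 0.6],
    [-0.005, 0.005, 0.37, 0, 0.6],
    [-0.005, 0.005, 0.37, 0, 0.6],
    [-0.005, 0.005, 0.37, 0, 0.6],
    [-0.005, 0.005, 0.37, 0, 0.6],
    [-0.005, 0.005, 0.37, 0, 0],
    [-0.005, 0.005, 0.37, 0, 0],
    [-0.005, 0.005, 0.37, 0, 0],
    [-0.005, 0.005, 0.37, 0, 0],
    [-0.005, 0.005, 0.37, 0, 0],
    [-0.005, 0.005, 0.37, 0, 0],
    [-0.005, 0.005, 0.37, 0, 0]
  ],
  "squeeze": 60
}}

```text
time_s: 4.05
eef_pos: [0.6302, 0.2853, 0.1028]
ee_rot: [0.001, 0.696, 0.718, 0.004]
ft_force: [-1.4, -0.8, 7.2]
finger_gap: 0.0252
grip_force: 58.6
```

```bash
python3 -c "
from h import *
to(.5015,.366,.22)"
```

```text
at [0.6302 0.2853 0.1028] ang 91.8 -> inc [ 0.283 -0.417 -0.393] yaw -0.005 rows 4.6
```

Run:
```python
from h import *
c=cam('wrist');s=cam('side');i=np.hstack([cv2.resize(c['color'],(400,300)),cv2.resize(s['color'][260:410,320:520],(400,300))]);save('w4',i)
```

```text
(no output)
```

View pics/w4.png

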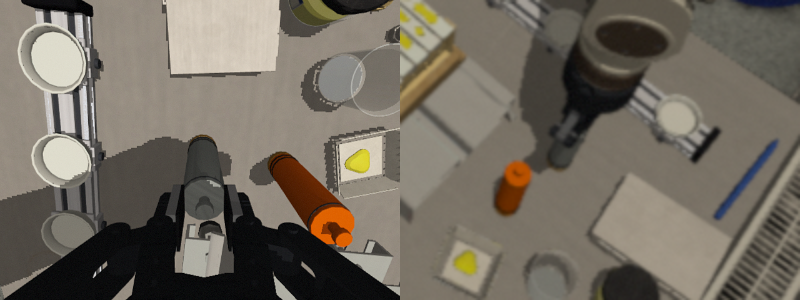

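Run:
```python
from h import *
c=cam('wrist');P=cloud(c);np.savez('w5.npz',**c)
print(c["hand_eye"].round(4).tolist())
for v in range(220,350,10): print(v,P[v,328].round(4),P[v,310].round(4))
m=(abs(P[...,2]-.105)<.02)&(abs(P[...,0]-.63)<.03)&(P[...,1]>.25);q=P[m];print(np.percentile(q,[1,50,99],axis=0).round(4))
s=manip.get_state();print(s["finger_gap"],s["ft_force"],s["wrist_torque"])
save('w5',cv2.resize(c['color'][200:480,160:480],None,fx=2,fy=2))
```

```text
[[0.0016, -0.9513, -0.3082, 0.078], [1.0, 0.0018, -0.0003, 0.0008], [0.0008, -0.3082, 0.9513, -0.1523], [0.0, 0.0, 0.0, 1.0]]
220 [0.6323 0.2973 0.0131] [ 0.6204  0.2931 -0.0011]
230 [0.632  0.2974 0.0357] [0.6213 0.2938 0.025 ]
240 [0.6318 0.2971 0.0537] [0.622  0.2947 0.0472]
250 [0.6317 0.297  0.0696] [0.6225 0.2949 0.0644]
260 [0.6315 0.2974 0.0846] [0.623  0.295  0.0791]
270 [0.6314 0.2967 0.095 ] [0.6235 0.2957 0.0931]
280 [0.6313 0.2972 0.107 ] [0.6238 0.2952 0.103 ]
290 [0.6312 0.2968 0.1156] [0.6241 0.2958 0.114 ]
300 [0.6314 0.2922 0.115 ] [0.6242 0.2913 0.1137]
310 [0.6315 0.2879 0.1152] [0.6243 0.2876 0.1151]
320 [0.6315 0.2865 0.1206] [0.6245 0.2839 0.1164]
330 [0.6314 0.2874 0.1293] [0.6245 0.2792 0.116 ]
340 [0.6315 0.283  0.1291] [0.6246 0.274  0.1151]
[[0.6078 0.271  0.0862]
 [0.6304 0.2912 0.115 ]
 [0.6533 0.2977 0.1247]]
0.02539977346718591 [ 0.53639987 -0.87977666  6.33900794] [-0.06074398  0.12992055 -0.03584351]
```

View pics/w5.png

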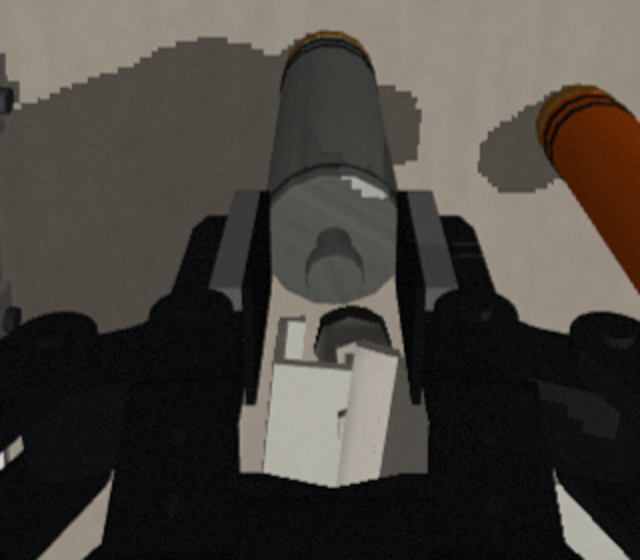

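The close view shows plunger_4 upright and centred between the pads: its front face at y = 0.297 puts the axis at 0.282. The grasp is good, so I'll lift it and carry it to the far cup.

Request:
{"method": "jog_arm", "body": {
  "increments": [
    [0, 0, -0.1, 0, 0],
    [0, 0, -0.2, 0, 0],
    [0, 0, -0.3, 0, 0],
    [0.1, -0.15, -0.3, 0, 0],
    [0.2, -0.28, -0.3, 0, 0],
    [0.27, -0.38, -0.3, 0, 0],
    [0.295, -0.424, -0.3, 0, 0],
    [0.295, -0.424, -0.3, 0, 0],
    [0.295, -0.424, -0.3, 0, 0],
    [0.295, -0.424, -0.3, 0, 0]
  ]
}}

```text
time_s: 5.03
eef_pos: [0.4984, 0.3691, 0.189]
ee_rot: [0.0, 0.696, 0.718, 0.001]
ft_force: [0.4, -0.7, -2.9]
finger_gap: 0.0252
grip_force: 59.5
```

Run:
```python
from h import *
to(.5005,.3695,.132)
c=cam('wrist');P=cloud(c);save('w6',c['color'])
print(manip.get_state()["ft_force"],manip.get_state()["finger_gap"])
x,y=.5015,.366
cups(c)
for v in range(180,330,15): print(v,P[v,328].round(4))
```

```text
at [0.4984 0.3691 0.189 ] ang 91.8 -> inc [0.001 0.007 0.19 ] yaw -0.004 rows 1.4
[ 0.54635555  0.02669784 -2.52528371] 0.024920044192995212
cup 0.49 0.1921 r 0.0232
cup 0.5027 0.37 r 0.0222
180 [0.5001 0.393  0.0193]
195 [0.5004 0.382  0.0267]
210 [0.5009 0.3692 0.0254]
225 [0.5    0.3809 0.1109]
240 [0.4998 0.381  0.1407]
255 [0.4997 0.3811 0.1641]
270 [0.4996 0.3814 0.1834]
285 [0.4995 0.3813 0.1986]
300 [0.4997 0.3762 0.2017]
315 [0.4999 0.3701 0.2026]
```

View pics/w6.png

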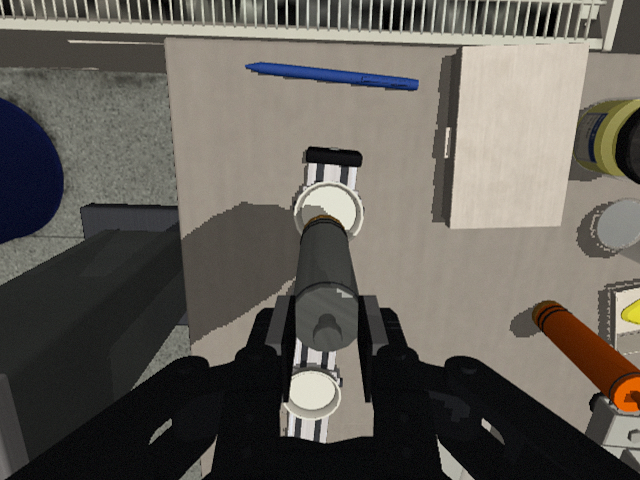

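The plunger hangs upright, its axis about (0.500, 0.366), over the far cup (rim centre at pixel (329,211)). Lowering it.

Request:
{"method": "jog_arm", "body": {
  "increments": [
    [0, 0.005, 0.08, 0, 0],
    [0, 0.005, 0.15, 0, 0],
    [0, 0.005, 0.17, 0, 0],
    [0, 0.005, 0.18, 0, 0],
    [0, 0.005, 0.185, 0, 0],
    [0, 0.005, 0.19, 0, 0],
    [0, 0.005, 0.19, 0, 0],
    [0, 0.005, 0.19, 0, 0]
  ]
}}

```text
time_s: 5.75
eef_pos: [0.5001, 0.3691, 0.132]
ee_rot: [0.0, 0.696, 0.718, 0.001]
ft_force: [-0.8, 0.1, -2.4]
finger_gap: 0.025
grip_force: 59.5
```

Request:
{"method": "jog_arm", "body": {
  "increments": [
    [0, 0, 0.003, 0, 0],
    [0, 0, 0.005, 0, 0],
    [0, 0, 0.007, 0, 0],
    [0, 0, 0.008, 0, 0],
    [0, 0, 0.008, 0, 0]
  ]
}}

```text
time_s: 6.17
eef_pos: [0.4998, 0.3693, 0.1298]
ee_rot: [0.0, 0.696, 0.718, 0.001]
ft_force: [-1.1, -0.4, 6.5]
finger_gap: 0.0254
grip_force: 61.0
```

The foot is on the floor of the cup (fz rose from -2.4 to 6.5), so I'll release and rise.

Request:
{"method": "jog_arm", "body": {
  "increments": [
    [0, 0, 0, 0, 0.6],
    [0, 0, 0, 0, 0.6],
    [0, 0, 0, 0, 0.6],
    [0, 0, 0, 0, 0.6],
    [0, 0, -0.1, 0, 0.6],
    [0, 0, -0.2, 0, 0.6],
    [0, 0, -0.35, 0, 0.6],
    [0, 0, -0.43, 0, 0.6],
    [-0.2, -0.1, -0.43, 0, 0.6],
    [-0.4, -0.1, -0.43, 0, 0.6],
    [-0.6, -0.1, -0.43, 0, 0.6],
    [-0.8, -0.1, -0.43, 0, 0.6],
    [-0.9, -0.1, -0.43, 0, 0.6],
    [-0.9, -0.1, -0.43, 0, 0.6],
    [-0.9, -0.1, -0.43, 0, 0.6],
    [-0.9, -0.1, -0.43, 0, 0.6]
  ]
}}

```text
time_s: 7.5
eef_pos: [0.4775, 0.0935, 0.2577]
ee_rot: [0.001, 0.698, 0.716, -0.001]
ft_force: [-0.3, 0.2, 0.2]
finger_gap: 0.0512
grip_force: 0.0
```

Run:
```python
from h import *
to(.474,-.064,.2)
c=cam('wrist');P=cloud(c);cups(c)
for n in ('wrist','side','scene'):
    P=cloud(cam(n) if n!='wrist' else c).reshape(-1,3)
    w=P[(abs(P[:,0]-.5)<.04)&(abs(P[:,1]-.366)<.04)&(P[:,2]>.05)]
    if len(w): print(n,len(w),"top",w[:,2].max(),np.median(w[w[:,2]>.13],0),np.median(w[w[:,2]<.09],0))
```

```text
at [0.4775 0.0935 0.2577] ang 91.4 -> inc [-0.524 -0.025  0.193] yaw -0.013 rows 4.0
cup 0.4842 0.0904 r 0.0225
cup 0.4903 0.1914 r 0.0227
side 363 top 0.1621493443230182 [0.50238233 0.36717469 0.14239539] [0.51034937 0.36685852 0.071039  ]
scene 310 top 0.1577270692008521 [0.49812963 0.35822141 0.14107072] [0.49649203 0.35473281 0.07046427]
```

Request:
{"method": "jog_arm", "body": {
  "increments": [
    [-0.14, -0.02, 0.16, 0, 0.6],
    [-0.28, -0.02, 0.16, 0, 0.6],
    [-0.4, -0.02, 0.16, 0, 0.6],
    [-0.5, -0.02, 0.16, 0, 0.6],
    [-0.52, -0.02, 0.16, 0, 0.6],
    [-0.52, -0.02, 0.16, 0, 0.6],
    [-0.52, -0.02, 0.16, 0, 0.6]
  ]
}}

```text
time_s: 8.23
eef_pos: [0.477, -0.0571, 0.2093]
ee_rot: [-0.0, 0.696, 0.718, 0.0]
ft_force: [0.2, 0.0, -0.3]
finger_gap: 0.0514
grip_force: 0.0
```

```bash
cat >> h.py <<'E'
def axis(c,x,y,top,rad=.04):
    "axis from points of the stud top and of the cylinder top face"
    P=cloud(c).reshape(-1,3);P=P[np.hypot(P[:,0]-x,P[:,1]-y)<rad]
    for lo,hi,n in((top-.004,top+.006,"stud"),(top-.018,top-.011,"shoulder"),(.02,top-.02,"side")):
        w=P[(P[:,2]>lo)&(P[:,2]<hi)]
        if len(w): print(n,len(w),"mid",((w.max(0)+w.min(0))/2)[:2].round(4),"ext",np.ptp(w,0)[:2].round(4),"ymax",np.percentile(w[:,1],98).round(4))
E
python3 - <<'E'
from h import *
to(.473,-.064,.086)
c=cam('wrist');axis(c,.473,-.064,.11);brass(c)
E
```

```text
at [ 0.477  -0.0571  0.2093] ang 91.8 -> inc [-0.023 -0.014  0.411] yaw -0.004 rows 3.0
stud 205 mid [ 0.4728 -0.0652] ext [0.0103 0.011 ] ymax -0.0601
shoulder 761 mid [ 0.4725 -0.065 ] ext [0.0252 0.0255] ymax -0.0531
side 607 mid [ 0.4728 -0.0584] ext [0.0259 0.0124] ymax -0.0524
foot 0.4758 -0.2615 r 0.0165
foot 0.4724 -0.0648 r 0.015
```

Request:
{"method": "jog_arm", "body": {
  "increments": [
    [-0.027, -0.014, 0.13, 0, 0.6],
    [-0.027, -0.014, 0.26, 0, 0.6],
    [-0.027, -0.014, 0.38, 0, 0.6],
    [-0.027, -0.014, 0.41, 0, 0.6],
    [-0.027, -0.014, 0.41, 0, 0.6],
    [-0.027, -0.014, 0.41, 0, 0],
    [-0.027, -0.014, 0.41, 0, 0],
    [-0.027, -0.014, 0.41, 0, 0],
    [-0.027, -0.014, 0.41, 0, 0],
    [-0.027, -0.014, 0.41, 0, 0],
    [-0.027, -0.014, 0.41, 0, 0],
    [-0.027, -0.014, 0.41, 0, 0]
  ]
}}

```text
time_s: 9.28
eef_pos: [0.4746, -0.0667, 0.0888]
ee_rot: [0.002, 0.696, 0.718, 0.001]
ft_force: [-0.4, 0.2, 6.4]
finger_gap: 0.0074
grip_force: 58.7
```

Run:
```python
from h import *
c=cam('wrist');axis(c,.473,-.064,.11);to(.496,.2745,.2)
```

```text
stud 1475 mid [ 0.4752 -0.0672] ext [0.0347 0.0235] ymax -0.0564
shoulder 1126 mid [ 0.4749 -0.0601] ext [0.0255 0.0154] ymax -0.0529
side 2273 mid [ 0.4736 -0.0589] ext [0.0273 0.0137] ymax -0.0526
at [ 0.4746 -0.0667  0.0888] ang 91.8 -> inc [ 1.134  0.108 -0.371] yaw -0.005 rows 8.6
```

Run:
```python
from h import *
c=cam('wrist');save('w7',cv2.resize(c['color'][200:480,160:480],None,fx=2,fy=2));print(manip.get_state()["finger_gap"])
```

```text
0.007786725840083129
```

View pics/w7.png

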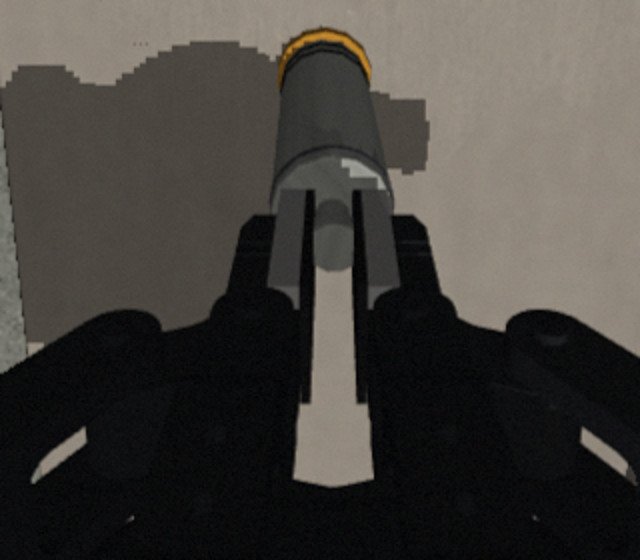

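Run:
```python
from h import *
c=cam('wrist');P=cloud(c);M=T();Q=(P-M[:3,3])@M[:3,:3]
for u,v in((304,297),(304,310),(304,335),(348,297),(348,335),(327,310),(326,290)): print(u,v,"world",P[v,u].round(4),"tool",Q[v,u].round(4))
print("P4 grasp");c=dict(np.load('w5.npz'));P=cloud(c);M=c["E"]@np.linalg.inv(c["hand_eye"]);Q=(P-M[:3,3])@M[:3,:3]
for u,v in((280,300),(278,320),(372,300)): print(P[v,u].round(4),Q[v,u].round(4))
```

```text
304 297 world [ 0.4664 -0.0578  0.1028] tool [ 0.0091 -0.0078 -0.014 ]
304 310 world [ 0.467  -0.057   0.1147] tool [ 0.0099 -0.0072 -0.026 ]
304 335 world [ 0.4678 -0.0565  0.132 ] tool [ 0.0103 -0.0062 -0.0432]
348 297 world [ 0.4833 -0.0566  0.1042] tool [ 0.0098  0.0092 -0.0154]
348 335 world [ 0.4818 -0.0566  0.1312] tool [ 0.0098  0.0078 -0.0424]
327 310 world [ 0.4754 -0.0606  0.1076] tool [ 0.0061  0.0011 -0.0189]
326 290 world [ 0.4749 -0.0576  0.0964] tool [ 0.009   0.0007 -0.0076]
P4 grasp
[0.6131 0.2948 0.1212] [ 0.0101 -0.0166 -0.0186]
[0.6139 0.2942 0.1352] [ 0.0095 -0.0157 -0.0325]
[0.6478 0.2959 0.1213] [ 0.0101  0.0181 -0.0184]
```

The pads closed on the stud. The fingertips are really about 10 mm behind the TCP here, not 25 mm ahead of it, so I must go about 37 mm lower. I'll open, descend and grip again.

Request:
{"method": "jog_arm", "body": {
  "increments": [
    [0, 0, 0, 0, 0.6],
    [0, 0, 0, 0, 0.6],
    [0, 0, 0, 0, 0.6],
    [0, 0, 0, 0, 0.6],
    [0, 0, 0.03, 0, 0.6],
    [0, 0, 0.06, 0, 0.6],
    [0, 0, 0.09, 0, 0.6],
    [0, 0, 0.12, 0, 0.6],
    [0, 0, 0.12, 0, 0.6]
  ]
}}

```text
time_s: 10.18
eef_pos: [0.4706, -0.0661, 0.0477]
ee_rot: [-0.002, 0.696, 0.718, -0.001]
ft_force: [-0.7, -0.2, 0.1]
finger_gap: 0.0514
grip_force: 0.0
```

Run:
```python
from h import *
c=cam('wrist');axis(c,.473,-.066,.11,.02)
P=cloud(c);M=T();Q=(P-M[:3,3])@M[:3,:3]
print(M[:3,3]);q=Q[200:480,200:460].reshape(-1,3);q=q[(abs(q[:,0])<.013)&(abs(q[:,1])<.045)&(abs(q[:,1])>.02)];print("finger tip tool z",np.percentile(q[:,2],[50,90,99,100]))
```

```text
stud 1165 mid [ 0.4727 -0.0648] ext [0.0103 0.0114] ymax -0.0597
shoulder 3665 mid [ 0.4727 -0.0639] ext [0.0258 0.0246] ymax -0.0528
side 4433 mid [ 0.4728 -0.0585] ext [0.0262 0.014 ] ymax -0.0523
[ 0.47115253 -0.06614008  0.04863628]
finger tip tool z [-0.03453392  0.04965255  0.0505169   0.05170564]
```

No contact force and the plunger is still upright, so I'll grip.

Request:
{"method": "jog_arm", "body": {
  "increments": [
    [0, 0.003, 0, 0, 0],
    [0, 0.003, 0, 0, 0],
    [0, 0.003, 0, 0, 0],
    [0, 0.003, 0, 0, 0],
    [0, 0.003, 0, 0, 0],
    [0, 0.003, 0, 0, 0],
    [0, 0.003, 0, 0, 0],
    [0, 0.003, 0, 0, 0]
  ]
}}

```text
time_s: 10.9
eef_pos: [0.474, -0.0664, 0.0507]
ee_rot: [0.0, 0.696, 0.718, 0.0]
ft_force: [-0.1, 0.6, 0.2]
finger_gap: 0.0249
grip_force: 58.8
```

Run:
```python
from h import *
c=cam('wrist');axis(c,.473,-.064,.11,.015);save('w8',cv2.resize(c['color'][200:480,160:480],None,fx=2,fy=2));to(.496,.2745,.2)
```

```text
stud 1241 mid [ 0.4702 -0.064 ] ext [0.0202 0.0176] ymax -0.056
shoulder 4052 mid [ 0.4735 -0.0641] ext [0.029  0.0252] ymax -0.0527
side 4563 mid [ 0.4733 -0.0587] ext [0.0278 0.0137] ymax -0.0522
at [ 0.4741 -0.0664  0.0507] ang 91.8 -> inc [ 1.133  0.109 -0.498] yaw -0.005 rows 8.9
```

View pics/w8.png

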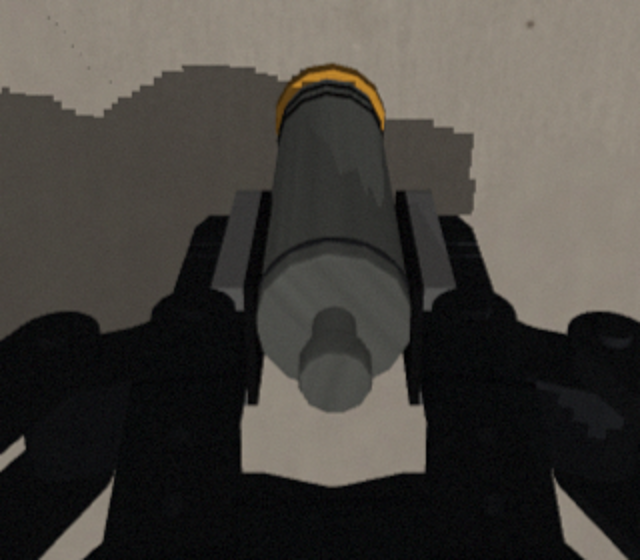

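Plunger_3 is now held properly by its cylinder (gap 25 mm, upright). Carrying it.

Request:
{"method": "jog_arm", "body": {
  "increments": [
    [0, 0, -0.12, 0, 0],
    [0, 0, -0.24, 0, 0],
    [0.1, 0.01, -0.33, 0, 0],
    [0.22, 0.02, -0.33, 0, 0],
    [0.35, 0.04, -0.33, 0, 0],
    [0.48, 0.06, -0.33, 0, 0],
    [0.6, 0.07, -0.33, 0, 0],
    [0.72, 0.08, -0.33, 0, 0],
    [0.84, 0.1, -0.33, 0, 0],
    [0.93, 0.11, -0.33, 0, 0],
    [0.95, 0.11, -0.33, 0, 0],
    [0.95, 0.11, -0.33, 0, 0],
    [0.95, 0.11, -0.33, 0, 0]
  ]
}}

```text
time_s: 12.03
eef_pos: [0.4969, 0.219, 0.1487]
ee_rot: [-0.0, 0.696, 0.718, -0.001]
ft_force: [-0.3, -1.1, -2.5]
finger_gap: 0.0246
grip_force: 59.7
```

Run:
```python
from h import *
to(.496,.2745,.08)
c=cam('wrist');x,y=T()[:2,3];cups(c)
P=cloud(c);q=P[(abs(P[...,0]-x)<.018)&(abs(P[...,1]-y)<.018)];
for lo in(.14,.16,.18,.195,.2): 
    w=q[(q[:,2]>lo)&(q[:,2]<lo+.01)];print(lo,len(w),np.percentile(w,[1,50,99],axis=0).round(4).tolist() if len(w) else "")
```

```text
at [0.4969 0.219  0.1487] ang 91.8 -> inc [0.185 0.003 0.229] yaw -0.004 rows 2.1
cup 0.4953 0.2751 r 0.0227
0.14 493 [[0.4847, 0.2214, 0.1401], [0.4967, 0.2313, 0.1453], [0.5094, 0.2332, 0.1499]]
0.16 1007 [[0.4795, 0.2237, 0.1602], [0.4972, 0.2296, 0.1656], [0.5146, 0.2331, 0.1699]]
0.18 1674 [[0.4795, 0.2091, 0.1801], [0.4969, 0.2295, 0.1852], [0.5146, 0.2334, 0.1899]]
0.195 1976 [[0.4795, 0.2074, 0.1951], [0.4973, 0.2237, 0.1974], [0.5147, 0.2308, 0.2049]]
0.2 2196 [[0.4793, 0.2101, 0.2002], [0.4978, 0.2238, 0.2065], [0.5148, 0.231, 0.2097]]
```

Request:
{"method": "jog_arm", "body": {
  "increments": [
    [0.12, 0, 0, 0, 0],
    [0.183, 0, 0, 0, 0],
    [0.183, 0, 0.05, 0, 0],
    [0.183, 0, 0.14, 0, 0],
    [0.183, 0, 0.19, 0, 0],
    [0.183, 0, 0.21, 0, 0],
    [0.183, 0, 0.22, 0, 0],
    [0.183, 0, 0.228, 0, 0],
    [0.183, 0, 0.232, 0, 0],
    [0.183, 0, 0.236, 0, 0],
    [0.183, 0, 0.24, 0, 0],
    [0.183, 0, 0.24, 0, 0]
  ]
}}

```text
time_s: 13.08
eef_pos: [0.4964, 0.2745, 0.0779]
ee_rot: [0.0, 0.696, 0.718, 0.0]
ft_force: [-0.3, 0.5, -1.6]
finger_gap: 0.0249
grip_force: 59.6
```

Request:
{"method": "jog_arm", "body": {
  "increments": [
    [0, 0, 0.003, 0, 0],
    [0, 0, 0.006, 0, 0],
    [0, 0, 0.008, 0, 0],
    [0, 0, 0.008, 0, 0]
  ]
}}

```text
time_s: 13.42
eef_pos: [0.4965, 0.2748, 0.0777]
ee_rot: [0.0, 0.696, 0.718, 0.001]
ft_force: [-4.1, -2.3, 10.4]
finger_gap: 0.0247
grip_force: 61.1
```

Contact. Releasing, rising and heading for plunger_2.

Request:
{"method": "jog_arm", "body": {
  "increments": [
    [0, 0, 0, 0, 0.6],
    [0, 0, 0, 0, 0.6],
    [0, 0, 0, 0, 0.6],
    [0, 0, 0, 0, 0.6],
    [0, 0, -0.12, 0, 0.6],
    [0, 0, -0.25, 0, 0.6],
    [0, 0, -0.38, 0, 0.6],
    [0, 0, -0.5, 0, 0.6],
    [-0.14, -0.02, -0.5, 0, 0.6],
    [-0.28, -0.04, -0.5, 0, 0.6],
    [-0.42, -0.06, -0.5, 0, 0.6],
    [-0.56, -0.08, -0.5, 0, 0.6],
    [-0.7, -0.1, -0.5, 0, 0.6],
    [-0.84, -0.1, -0.5, 0, 0.6],
    [-0.98, -0.1, -0.5, 0, 0.6],
    [-1, -0.1, -0.5, 0, 0.6],
    [-1, -0.1, -0.5, 0, 0.6]
  ]
}}

```text
time_s: 14.83
eef_pos: [0.4753, -0.0293, 0.2249]
ee_rot: [0.0, 0.698, 0.716, -0.0]
ft_force: [-0.8, -0.0, 0.9]
finger_gap: 0.0511
grip_force: 0.0
```

Run:
```python
from h import *
to(.462,-.32,.22)
for n in ('side','scene'):
    P=cloud(cam(n)).reshape(-1,3)
    for x,y,t in((.5,.366,.157),(.496,.2745,.137)):
        w=P[(abs(P[:,0]-x)<.03)&(abs(P[:,1]-y)<.03)&(P[:,2]>.05)]
        print(n,len(w),"top",w[:,2].max().round(4),np.median(w[w[:,2]>t-.02],0).round(4),np.median(w[w[:,2]<.09],0).round(4))
```

```text
at [ 0.4753 -0.0293  0.2249] ang 91.5 -> inc [-0.968 -0.069  0.017] yaw -0.012 rows 7.0
side 364 top 0.1607 [0.5017 0.3672 0.1432] [0.5102 0.3668 0.0718]
side 237 top 0.1413 [0.4982 0.2775 0.1234] [0.5048 0.279  0.0676]
scene 294 top 0.158 [0.4977 0.3622 0.1424] [0.4934 0.3553 0.0703]
scene 238 top 0.1373 [0.4952 0.2709 0.123 ] [0.4927 0.2656 0.0707]
```

Both stand correctly. On to plunger_2.

Request:
{"method": "jog_arm", "body": {
  "increments": [
    [-0.13, -0.01, 0, 0, 0.6],
    [-0.27, -0.02, 0, 0, 0.6],
    [-0.4, -0.03, 0, 0, 0.6],
    [-0.54, -0.04, 0, 0, 0.6],
    [-0.67, -0.05, 0, 0, 0.6],
    [-0.8, -0.06, 0, 0, 0.6],
    [-0.92, -0.07, 0, 0, 0.6],
    [-0.98, -0.07, 0, 0, 0.6],
    [-0.98, -0.07, 0, 0, 0.6],
    [-0.98, -0.07, 0, 0, 0.6]
  ]
}}

```text
time_s: 15.77
eef_pos: [0.4643, -0.32, 0.2242]
ee_rot: [-0.001, 0.696, 0.718, 0.0]
ft_force: [-0.2, 0.1, 0.3]
finger_gap: 0.0513
grip_force: 0.0
```

Run:
```python
from h import *
c=cam('wrist');axis(c,.46,-.394,.09,.03);brass(c);axis(c,.475,-.262,.07,.03)
to(.46,-.394,.12)
c=cam('scene');P=cloud(c).reshape(-1,3);w=P[(P[:,2]>.03)&(P[:,2]<.05)&(P[:,1]<-.43)&(P[:,1]>-.6)&(P[:,0]<.55)&(P[:,0]>.4)];print("dish",w.min(0),w.max(0))
```

```text
stud 142 mid [ 0.4621 -0.3877] ext [0.0098 0.0106] ymax -0.3829
shoulder 354 mid [ 0.4622 -0.3867] ext [0.0213 0.0198] ymax -0.3776
side 474 mid [ 0.4618 -0.3827] ext [0.0213 0.0124] ymax -0.3771
foot 0.4622 -0.3873 r 0.0154
foot 0.475 -0.2624 r 0.015
stud 163 mid [ 0.475  -0.2628] ext [0.0106 0.0105] ymax -0.2582
shoulder 236 mid [ 0.4747 -0.2627] ext [0.0176 0.0178] ymax -0.2544
side 26 mid [ 0.4734 -0.2587] ext [0.0146 0.0096] ymax -0.254
at [ 0.4642 -0.3192  0.2244] ang 91.9 -> inc [-0.249 -0.022  0.348] yaw -0.002 rows 3.1
dish [ 0.41720058 -0.5568482   0.03001284] [ 0.51030292 -0.46266785  0.04628017]
```

Request:
{"method": "jog_arm", "body": {
  "increments": [
    [-0.12, -0.01, 0, 0, 0.55],
    [-0.226, -0.014, 0, 0, 0.55],
    [-0.226, -0.014, 0.1, 0, 0.55],
    [-0.226, -0.014, 0.22, 0, 0.55],
    [-0.226, -0.014, 0.34, 0, 0.55],
    [-0.226, -0.014, 0.44, 0, 0.55],
    [-0.226, -0.014, 0.52, 0, 0.55],
    [-0.226, -0.014, 0.58, 0, 0.55],
    [-0.226, -0.014, 0.62, 0, 0.55],
    [-0.226, -0.014, 0.635, 0, 0.55],
    [-0.226, -0.014, 0.635, 0, 0.55],
    [-0.226, -0.014, 0.635, 0, 0.55]
  ]
}}

```text
time_s: 16.87
eef_pos: [0.4624, -0.3879, 0.0353]
ee_rot: [0.0, 0.695, 0.719, 0.0]
ft_force: [0.1, -0.4, -0.4]
finger_gap: 0.0469
grip_force: 0.0
```

Run:
```python
from h import *
c=cam('wrist');axis(c,.462,-.3875,.09,.015);to(.462,-.3875,.033)
```

```text
stud 1022 mid [ 0.4621 -0.3875] ext [0.0106 0.0116] ymax -0.3826
shoulder 2293 mid [ 0.4619 -0.3865] ext [0.0221 0.0201] ymax -0.3773
side 2815 mid [ 0.4619 -0.3829] ext [0.0218 0.0131] ymax -0.377
at [ 0.4627 -0.3885  0.0359] ang 91.9 -> inc [ 0.004 -0.002  0.01 ] yaw -0.003 rows 0.1
```

Grip plunger_2, lift it, and travel along +y with clearance over the knob.

Request:
{"method": "jog_arm", "body": {
  "increments": [
    [0, 0, 0, 0, 0],
    [0, 0, 0, 0, 0],
    [0, 0, 0, 0, 0],
    [0, 0, 0, 0, 0],
    [0, 0, 0, 0, 0],
    [0, 0, 0, 0, 0],
    [0, 0, 0, 0, 0],
    [0, 0, 0, 0, 0],
    [0, 0, 0, 0, 0]
  ]
}}

```text
time_s: 17.67
eef_pos: [0.4622, -0.3894, 0.0359]
ee_rot: [0.001, 0.696, 0.718, 0.0]
ft_force: [-0.3, 0.2, 5.4]
finger_gap: 0.0204
grip_force: 58.7
```

Run:
```python
from h import *
c=cam('wrist');axis(c,.462,-.3875,.09,.015);to(.46,-.1,.22)
```

```text
stud 1439 mid [ 0.4624 -0.3881] ext [0.0262 0.0196] ymax -0.379
shoulder 2567 mid [ 0.4618 -0.388 ] ext [0.0262 0.0231] ymax -0.3775
side 3239 mid [ 0.4618 -0.388 ] ext [0.0261 0.023 ] ymax -0.3771
at [ 0.4622 -0.3893  0.0359] ang 91.8 -> inc [ 0.963  0.024 -0.615] yaw -0.005 rows 8.2
```

Request:
{"method": "jog_arm", "body": {
  "increments": [
    [0, 0, -0.12, 0, 0],
    [0, 0, -0.25, 0, 0],
    [0, 0, -0.38, 0, 0],
    [0, 0, -0.5, 0, 0],
    [0.05, 0, -0.6, 0, 0],
    [0.17, 0.01, -0.6, 0, 0],
    [0.3, 0.01, -0.6, 0, 0],
    [0.43, 0.02, -0.6, 0, 0],
    [0.56, 0.02, -0.6, 0, 0],
    [0.69, 0.03, -0.6, 0, 0],
    [0.82, 0.03, -0.6, 0, 0],
    [0.95, 0.04, -0.6, 0, 0],
    [1, 0.04, -0.6, 0, 0],
    [1, 0.04, -0.6, 0, 0]
  ]
}}

```text
time_s: 18.88
eef_pos: [0.4634, -0.0853, 0.2143]
ee_rot: [-0.001, 0.694, 0.72, 0.0]
ft_force: [0.3, -0.8, -2.0]
finger_gap: 0.0207
grip_force: 59.0
```

Run:
```python
from h import *
to(.490,.1915,.16)
```

```text
at [ 0.4634 -0.0853  0.2143] ang 92.1 -> inc [0.919 0.122 0.182] yaw 0.002 rows 6.8
```

Request:
{"method": "jog_arm", "body": {
  "increments": [
    [0.13, 0.02, 0.05, 0, 0],
    [0.26, 0.04, 0.1, 0, 0],
    [0.39, 0.06, 0.15, 0, 0],
    [0.52, 0.08, 0.18, 0, 0],
    [0.65, 0.1, 0.2, 0, 0],
    [0.73, 0.11, 0.2, 0, 0],
    [0.73, 0.11, 0.2, 0, 0],
    [0.73, 0.11, 0.2, 0, 0]
  ]
}}

```text
time_s: 19.55
eef_pos: [0.4904, 0.1317, 0.1539]
ee_rot: [0.0, 0.695, 0.719, -0.001]
ft_force: [0.1, -0.8, -0.3]
finger_gap: 0.0202
grip_force: 59.0
```

```bash
cat >> h.py <<'E'
def held(c,r):
    x,y,z=T()[:3,3];P=cloud(c);q=P[(abs(P[...,0]-x)<.005)&(abs(P[...,1]-y)<.02)&(P[...,2]<z+.02)&(P[...,2]>z-.02)];print("held axis y",(np.percentile(q[:,1],90)-r).round(4),len(q))
E
python3 - <<'E'
from h import *
c=cam('wrist');cups(c);held(c,.011);to(.490,.1915,.063)
E
```

```text
cup 0.4905 0.1913 r 0.0227
cup 0.5037 0.2641 r 0.0172
held axis y 0.1327 927
at [0.4903 0.1307 0.1541] ang 91.8 -> inc [0.203 0.006 0.303] yaw -0.005 rows 2.6
```

Request:
{"method": "jog_arm", "body": {
  "increments": [
    [0.12, 0.006, 0, 0, 0],
    [0.197, 0.006, 0, 0, 0],
    [0.197, 0.006, 0.08, 0, 0],
    [0.197, 0.006, 0.18, 0, 0],
    [0.197, 0.006, 0.24, 0, 0],
    [0.197, 0.006, 0.27, 0, 0],
    [0.197, 0.006, 0.28, 0, 0],
    [0.197, 0.006, 0.29, 0, 0],
    [0.197, 0.006, 0.296, 0, 0],
    [0.197, 0.006, 0.302, 0, 0],
    [0.197, 0.006, 0.306, 0, 0],
    [0.197, 0.006, 0.31, 0, 0],
    [0.197, 0.006, 0.31, 0, 0]
  ]
}}

```text
time_s: 20.68
eef_pos: [0.4911, 0.1908, 0.0629]
ee_rot: [0.001, 0.696, 0.718, 0.001]
ft_force: [-2.1, 0.3, 3.5]
finger_gap: 0.0202
grip_force: 59.7
```

Request:
{"method": "jog_arm", "body": {
  "increments": [
    [0, 0, 0.003, 0, 0],
    [0, 0, 0.003, 0, 0],
    [0, 0, 0.003, 0, 0.5],
    [0, 0, 0.003, 0, 0.5],
    [0, 0, 0.003, 0, 0.5],
    [0, 0, 0.003, 0, 0.5],
    [0, 0, -0.12, 0, 0.5],
    [0, 0, -0.25, 0, 0.5],
    [0, 0, -0.38, 0, 0.5],
    [0, 0, -0.5, 0, 0.5],
    [-0.14, -0.01, -0.5, 0, 0.5],
    [-0.28, -0.02, -0.5, 0, 0.5],
    [-0.42, -0.03, -0.5, 0, 0.5],
    [-0.56, -0.04, -0.5, 0, 0.5],
    [-0.7, -0.06, -0.5, 0, 0.5],
    [-0.84, -0.07, -0.5, 0, 0.5],
    [-0.97, -0.08, -0.5, 0, 0.5],
    [-1, -0.08, -0.5, 0, 0.5],
    [-1, -0.08, -0.5, 0, 0.5]
  ]
}}

```text
time_s: 22.27
eef_pos: [0.4753, -0.1129, 0.2112]
ee_rot: [-0.0, 0.698, 0.716, -0.0]
ft_force: [-1.1, 0.2, -0.2]
finger_gap: 0.0425
grip_force: 0.0
```

Run:
```python
from h import *
to(.475,-.2627,.2)
P=cloud(cam('side')).reshape(-1,3)
for x,y,t in((.5,.366,.157),(.496,.2745,.137),(.491,.191,.117)):
        w=P[(abs(P[:,0]-x)<.03)&(abs(P[:,1]-y)<.03)&(P[:,2]>.05)]
        print(len(w),"top",w[:,2].max().round(4),np.median(w[w[:,2]>t-.02],0).round(4),np.median(w[w[:,2]<.08],0).round(4))
```

```text
at [ 0.4753 -0.1129  0.2112] ang 91.5 -> inc [-0.499 -0.014  0.038] yaw -0.012 rows 3.6
363 top 0.1606 [0.5012 0.3672 0.1428] [0.5103 0.3668 0.0657]
233 top 0.1396 [0.4978 0.2778 0.1235] [0.5059 0.2787 0.0657]
141 top 0.1196 [0.4923 0.1942 0.103 ] [0.4985 0.1957 0.0639]
```

Request:
{"method": "jog_arm", "body": {
  "increments": [
    [-0.14, 0, 0, 0, 0.5],
    [-0.28, -0.01, 0, 0, 0.5],
    [-0.4, -0.014, 0, 0, 0.5],
    [-0.48, -0.014, 0.05, 0, 0.5],
    [-0.499, -0.014, 0.15, 0, 0.5],
    [-0.499, -0.014, 0.25, 0, 0.5],
    [-0.499, -0.014, 0.32, 0, 0.5],
    [-0.499, -0.014, 0.32, 0, 0.5],
    [-0.499, -0.014, 0.32, 0, 0.5]
  ]
}}

```text
time_s: 23.07
eef_pos: [0.4758, -0.2577, 0.1145]
ee_rot: [-0.002, 0.695, 0.719, -0.0]
ft_force: [0.3, 0.2, 0.5]
finger_gap: 0.0424
grip_force: 0.0
```

Run:
```python
from h import *
c=cam('wrist');axis(c,.475,-.2627,.07,.02);to(.475,-.2627,.016)
```

```text
stud 310 mid [ 0.4753 -0.2625] ext [0.0109 0.011 ] ymax -0.2574
shoulder 441 mid [ 0.4752 -0.261 ] ext [0.0175 0.0152] ymax -0.2541
side 403 mid [ 0.4753 -0.2582] ext [0.0178 0.0098] ymax -0.2537
at [ 0.4769 -0.2586  0.1161] ang 91.9 -> inc [-0.014 -0.007  0.334] yaw -0.002 rows 2.4
```

Request:
{"method": "jog_arm", "body": {
  "increments": [
    [-0.013, -0.006, 0.1, 0, 0.5],
    [-0.013, -0.006, 0.2, 0, 0.5],
    [-0.013, -0.006, 0.26, 0, 0.5],
    [-0.013, -0.006, 0.3, 0, 0.5],
    [-0.013, -0.006, 0.325, 0, 0.5],
    [-0.013, -0.006, 0.325, 0, 0.5],
    [-0.013, -0.006, 0.325, 0, 0.5]
  ]
}}

```text
time_s: 23.7
eef_pos: [0.4758, -0.264, 0.0195]
ee_rot: [0.001, 0.696, 0.718, 0.0]
ft_force: [-0.0, -0.6, 0.8]
finger_gap: 0.0425
grip_force: 0.0
```

Request:
{"method": "jog_arm", "body": {
  "increments": [
    [0, 0, 0, 0, 0],
    [0, 0, 0, 0, 0],
    [0, 0, 0, 0, 0],
    [0, 0, 0, 0, 0],
    [0, 0, 0, 0, 0],
    [0, 0, 0, 0, 0],
    [0, 0, 0, 0, 0],
    [0, 0, 0, 0, 0],
    [0, 0, 0, 0, 0]
  ]
}}

```text
time_s: 24.45
eef_pos: [0.4755, -0.2644, 0.0196]
ee_rot: [0.001, 0.696, 0.718, 0.001]
ft_force: [-0.3, 0.4, 5.8]
finger_gap: 0.0161
grip_force: 58.5
```

Run:
```python
from h import *
c=cam('wrist');held(c,.009);to(.484,.0905,.12);save('w9',cv2.resize(c['color'][200:480,160:480],None,fx=2,fy=2))
```

```text
held axis y -0.2577 1221
at [ 0.4755 -0.2644  0.0196] ang 91.8 -> inc [ 1.181  0.066 -0.336] yaw -0.005 rows 8.8
```

View pics/w9.png

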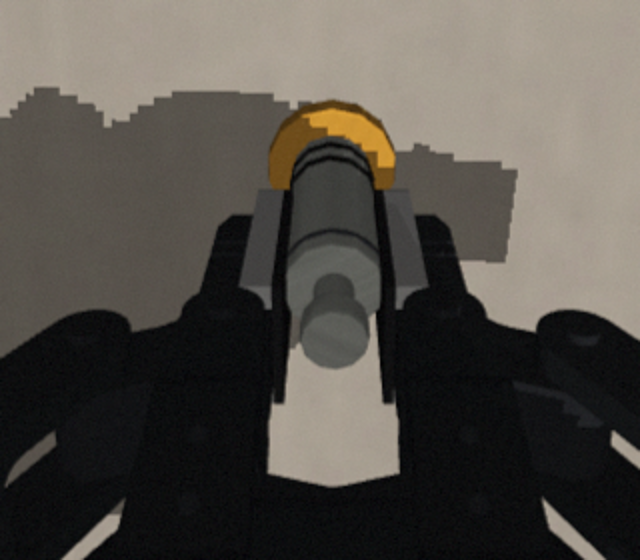

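Plunger_1 is gripped on its cylinder and upright. Lifting over the knob towards the red-end cup.

Request:
{"method": "jog_arm", "body": {
  "increments": [
    [0, 0, -0.12, 0, 0],
    [0, 0, -0.25, 0, 0],
    [0, 0, -0.38, 0, 0],
    [0, 0, -0.5, 0, 0],
    [0.03, 0, -0.58, 0, 0],
    [0.15, 0, -0.58, 0, 0],
    [0.28, 0.01, -0.58, 0, 0],
    [0.41, 0.02, -0.58, 0, 0],
    [0.54, 0.03, -0.58, 0, 0],
    [0.67, 0.04, -0.58, 0, 0],
    [0.8, 0.05, -0.58, 0, 0],
    [0.93, 0.06, -0.58, 0, 0],
    [0.98, 0.06, -0.5, 0, 0],
    [0.98, 0.06, -0.4, 0, 0],
    [0.98, 0.06, -0.4, 0, 0],
    [0.98, 0.06, -0.4, 0, 0]
  ]
}}

```text
time_s: 25.83
eef_pos: [0.4813, 0.0306, 0.1369]
ee_rot: [-0.002, 0.696, 0.718, -0.002]
ft_force: [0.6, 0.2, -0.0]
finger_gap: 0.0165
grip_force: 58.8
```

Run:
```python
from h import *
c=cam('wrist');cups(c);to(.484,.089,.047)
x,y,z=T()[:3,3];P=cloud(c);q=P[(abs(P[...,0]-x)<.004)&(abs(P[...,1]-y)<.016)&(P[...,2]<z+.03)&(P[...,2]>z)];print(np.percentile(q[:,1],95)-.009)
```

```text
cup 0.4842 0.0902 r 0.0226
at [0.4829 0.0303 0.1384] ang 91.8 -> inc [0.195 0.01  0.305] yaw -0.005 rows 2.6
0.032440469383865723
```

Request:
{"method": "jog_arm", "body": {
  "increments": [
    [0.12, 0.01, 0, 0, 0],
    [0.193, 0.01, 0, 0, 0],
    [0.193, 0.01, 0.08, 0, 0],
    [0.193, 0.01, 0.18, 0, 0],
    [0.193, 0.01, 0.24, 0, 0],
    [0.193, 0.01, 0.27, 0, 0],
    [0.193, 0.01, 0.285, 0, 0],
    [0.193, 0.01, 0.295, 0, 0],
    [0.193, 0.01, 0.3, 0, 0],
    [0.193, 0.01, 0.304, 0, 0],
    [0.193, 0.01, 0.307, 0, 0],
    [0.193, 0.01, 0.31, 0, 0],
    [0.193, 0.01, 0.31, 0, 0]
  ]
}}

```text
time_s: 26.97
eef_pos: [0.4854, 0.0887, 0.0466]
ee_rot: [0.001, 0.696, 0.718, 0.001]
ft_force: [-0.9, -1.4, 5.1]
finger_gap: 0.0164
grip_force: 59.7
```

Contact. Releasing, then rising clear.

Request:
{"method": "jog_arm", "body": {
  "increments": [
    [0, 0, 0, 0, 0],
    [0, 0, 0, 0, 0.5],
    [0, 0, 0, 0, 0.5],
    [0, 0, 0, 0, 0.5],
    [0, 0, 0, 0, 0.5],
    [0, 0, -0.1, 0, 0.5],
    [0, 0, -0.22, 0, 0.5],
    [0, 0, -0.35, 0, 0.5],
    [0, 0, -0.48, 0, 0.5],
    [0, 0, -0.6, 0, 0.5],
    [-0.13, 0, -0.6, 0, 0.5],
    [-0.26, 0, -0.6, 0, 0.5],
    [-0.4, 0, -0.6, 0, 0.5],
    [-0.4, 0, -0.6, 0, 0.5],
    [-0.4, 0, -0.6, 0, 0.5],
    [-0.4, 0, -0.6, 0, 0.5]
  ]
}}

```text
time_s: 28.3
eef_pos: [0.4879, -0.0315, 0.2248]
ee_rot: [-0.0, 0.696, 0.718, -0.0]
ft_force: [0.4, 0.9, 0.1]
finger_gap: 0.0422
grip_force: 0.0
```

Run:
```python
from h import *
C={n:cam(n) for n in('side','scene','wrist')}
for n in C:
  P=cloud(C[n]).reshape(-1,3)
  for x,y,t in((.501,.366,.157),(.4955,.2745,.137),(.490,.191,.117),(.484,.0903,.097)):
        w=P[(abs(P[:,0]-x)<.03)&(abs(P[:,1]-y)<.03)&(P[:,2]>.05)]
        if len(w)>30: print(n,len(w),"top",w[:,2].max().round(4),np.median(w[w[:,2]>t-.004],0).round(4),np.median(w[w[:,2]<.08],0).round(4))
save('end',np.hstack([cv2.resize(C['side']['color'][200:350,320:520],(400,300)),cv2.resize(C['wrist']['color'],(400,300))]))
```

```text
side 361 top 0.16 [0.4978 0.3674 0.1557] [0.5107 0.3674 0.0647]
side 237 top 0.141 [0.4966 0.2765 0.1356] [0.5057 0.2788 0.0637]
side 143 top 0.1195 [0.4905 0.1928 0.1159] [0.4987 0.195  0.0652]
side 84 top 0.0989 [0.485  0.0906 0.0959] [0.4912 0.0944 0.0655]
scene 290 top 0.1591 [0.498  0.3622 0.157 ] [0.4926 0.3554 0.0652]
scene 228 top 0.1386 [0.4956 0.2722 0.1365] [0.4918 0.2664 0.0653]
scene 161 top 0.1169 [0.4903 0.1903 0.1145] [0.4884 0.184  0.0649]
scene 103 top 0.0985 [0.4845 0.0898 0.0971] [0.4822 0.084  0.0652]
wrist 693 top 0.0986 [0.4856 0.09   0.0963] [0.4857 0.0826 0.0678]
```

View pics/end.png

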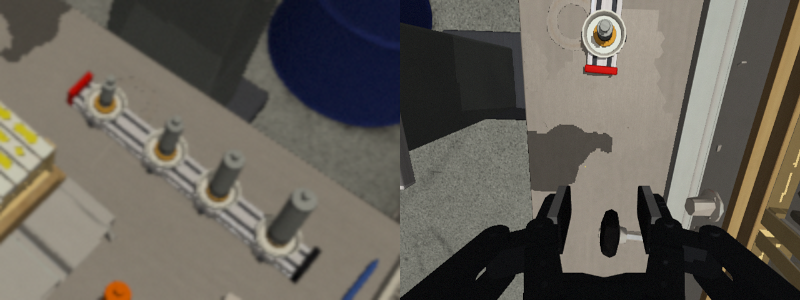

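All four stand upright in the cups, rising from the red stop at (80,88) to the black one at (305,262). Their tops measure about 97, 117, 137 and 157 mm, as they should.

```bash
python3 -c "
from bench import manip;print(manip.job_done())"
```

```text
the job is handed in; nothing more can be done
None
```

The job is handed in at about 28 s: the final camera check showed all four plungers standing upright and centred in the cups in rising height from the red stop, and the dish was never approached; the hand-in call gave no verdict.

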